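Catch the till drawer ajar

ROBOT

A 6-joint arm with a two-finger parallel gripper is mounted at the origin on the work surface. World frame = base frame: x ahead of the robot, y to its left, z up, the work surface at z = 0. Lengths are in m, angles in rad, forces in N, time in s.
With the tool pointing down it reaches from about 0.35 to 0.975 m from the base axis. Payload 4.9 kg.
Tool frame: the origin (TCP) lies on the centre line of the jaws, within the pads' length; the fingertips stand 14 mm ahead of it and the grasp point (between the pads) lies 5 mm behind it (manip.nose_length is the distance from the TCP to the fingertips, in m); z points along the fingers, y is the line along which they close (so a half turn about z gives the same grasp; the last joint's range is limited). The gripper opens to 85 mm and grips with 20 to 120 N. Pads are 22 mm wide; open, the fingers measure 114 mm over their backs; the gripper's body (76 mm by 85 mm) begins 54 mm behind the grasp point. The pads swing forward as they close: fully open they stand 13 mm farther back than shut.
Start: joints at [1.13, 0.053, 1.613, -0, 1.476, -0.119], TCP at [0.198, 0.593, 0.245] pointing down, gripper open.
Joint ranges: [-3.01, 3.01], [-1.01, 2.22], [0.06, 2.58], [-1.02, 4.17], [0.09, 2.62], [-3.14, 3.14]. Speed limits (rad/s): [2.57, 2.57, 3.14, 3.14, 3.14, 3.14].

INTERFACE

Orientations are given as a unit quaternion [w, x, y, z].
In Python, from plant import manip, imaging gives the robot as it stands.
- The arm moves only by the tool play_rows, never from a script. Its argument "commands" is a list of rows, each a list of 6 numbers: the shift along the tool's x, y, z in mm, then the turn, a rotation vector about the tool's x, y, z in degrees. A call has 1 to 5 rows; each row shifts and turns the commanded pose from where the row before left it, along the tool's axes as they then stand; what a row does not reach is not made up. A row lasts 1/12 s, in which the tool goes at most 41.7 mm and 7.16 degrees, less where a joint would pass 70% of its speed; a pose out of reach is approached as far as the arm can. A call is refused whole if a number of a shift passes 41.7 or a number of a turn 7.16, either way. A call with a gripper value outside its range is refused whole. "hand" is the finger opening in mm, from 0 to 85.4, set as the call begins (left out, the last holds). The fingers move at their own pace and stop on an object; the grip force is fixed at half the most. Time passes only in rows, so rows that do not move let the fingers close. It gives the time, the measured TCP pose, the force, the opening and the grip force at its end, in the units of the state.
- manip.state(): the state, without advancing time (a new reading comes with each control period).
- imaging.grab_frame(name): name is "side" or "top"; returns a dict with "image" (480x640x3 uint8, red, green, blue), "fx", "fy", "cx", "cy" (pixels), "R" (3x3) and "t" (3): a world point X has camera coordinates R X + t. Camera axes: x right, y down, z forward; pixel columns grow to the right and rows downward; lengths in m; the calibration is good to about 2 mm. A picture is of the moment at which its call begins. There is no depth.
- manip.job_done(): hands the job in; it is judged then, once.
The state is a dict: "time": time; "joint_pos": joint angles; "joint_vel": joint speeds; "joint_efforts": joint torques, N m; "tool_pos": TCP position; "tool_rot": TCP orientation; "contact_force": force on the tool from outside, world axes, zero at the start; "ft_torque": the same for the moment, N m; "gripper_width": opening from 0.0 (shut) to 1.0 (fully open); "grasp_force": force on a finger pad.
Only numpy, scipy, OpenCV 4.12 (cv2) and the standard library are available. Lean on these libraries where they do the work, as an engineer would, in place of code of your own. Each camera call takes 0.05 s, during which the arm holds its last target. There are 200 camera calls.

TASK

Open the sale table's till just a little: push in the release button beside the drawer with one finger, and with the other finger catch the drawer as its spring drives it out, when it is about 5 cm open, well before it runs out towards the goods standing in front. Finish while still holding the drawer there against its spring, and do not disturb the jar, the mug or the torch.

Things in the scene. Friction and masses are not known exactly. Their poses are not given: they have to be found in the camera images.
- till: Till (cash drawer): grey steel box fixed to the table, 270 mm deep (its x), 280 wide (y), 90 high. Origin: centre of its underside. Its front is the upright plane 135 mm towards its -x; the drawer comes out along -x. Seen from the front, the drawer fills the left and middle, and the release button sits above a small key lock on a 50 mm wide column at the right-hand end (its -y).
- release_face (a point): Middle of the outer face of the release button, a plain round metal push button of 24 mm diameter with a level axis, on the column at the right-hand end of the till's front, 58 mm above the table and 113 mm to the till's -y side. At rest its face stands 14 mm proud of the till's front; it is pushed straight in, along the till's +x.
- release (a joint): Travel of the release button in m: 0 out, 0.008 fully in (face then still 6 mm proud of the front). Sprung: about 1.5 N to start, 5 N fully in. The catch lets the drawer go at about 0.0055; push it right in to be sure.
- drawer_front (a point): Middle of the outer face of the drawer's front, a flat upright steel panel without handle, 220 mm wide and 70 mm high (its edges 110 mm to either side and 35 mm above and below this point). Shut, it is flush with the till's front, this point 24 mm to the till's +y side and 45 mm above the table, so the panel's near edge is 27 mm from the button's axis. It moves with the drawer along the till's -x.
- drawer (a joint): How far the drawer is out, in m: 0 shut and latched, 0.16 fully out. Once released a spring pushes it outwards over its whole travel with about 3 to 3.5 N, less 0.5 N friction (moving mass around 0.9 kg): it passes 0.05 about 0.2 s and 0.10 about 0.4 s after it is let go, and never stays ajar by itself. About 5 N pushes it slowly back in (it latches again if pushed fully shut). Something must already stand in its way when the button is pressed.
- jar: Bystander: glass jar with black lid, 76 mm diameter, 105 mm high, origin at the centre of its base.
- mug: Bystander: glazed mug, 82 mm diameter, 95 mm high, with a handle, origin at the centre of its base.
- torch: Bystander: black torch standing on its head, 56 mm diameter at the table, 124 mm high, origin at the centre of its base. Jar, mug and torch stand in a row on the table, in varying order, their centres 175 to 200 mm out from the till's front and about 125 mm apart, the middle one opposite the left half of the drawer.

How it is judged:
By the outcome, as a careful person would: the job done as asked, in the order asked, and still so for the second after the job is handed in, while the arm keeps its last pose, push and grip.
It also fails if it takes over 29 s, if anything falls off the work surface, if the arm or the gripper's body presses on something with over 40 N, if the wrist force passes 120 N, or if a joint passes its speed limit or range.

## Working session

There is one attempt and no reset: what is moved stays moved. The work goes in short steps, Python scripts to look and compute and a tool call to move; the robot and the scene stay as the last step left them, time stands still between calls to the robot, and variables do not carry over. Pictures are saved under pics/ and viewed, at most 10 in all, crops included, and the job is handed in when it is done.

Besides the shell and the picture viewer there is one more tool, called after "Emit:" by a JSON object that holds its "op" and its "data". play_rows: Moves the arm, as the interface text tells. Its arguments: {"type":"object","properties":{"commands":{"type":"array","items":{"type":"array","items":{"type":"number"}}},"hand":{"type":"number"}},"required":["commands"]}

```bash
mkdir -p pics; ls
python3 - <<'E'
from plant import manip, imaging
import cv2
s=manip.state();print({k:s[k] for k in('time','tool_pos','tool_rot','contact_force','gripper_width')}, manip.nose_length)
for n in('top','side'):
    f=imaging.grab_frame(n);cv2.imwrite(f'pics/{n}0.png',f['image'][:,:,::-1]);print(n,f['fx'],f['cx'],f['cy'],f['R'],f['t'])
E
```

```text
pics
{'time': 0.0, 'tool_pos': array([0.19741963, 0.59236259, 0.24404211]), 'tool_rot': array([-2.93780123e-04,  1.60183312e-01,  9.87086717e-01, -1.01683902e-03]), 'contact_force': array([ 0.07095401, -0.41825752, -0.36470884]), 'gripper_width': 0.9982623374658653} 0.014
top 471.34668771184045 320.6719202036553 237.72271307785485 [[ 0.00268548 -0.99938617  0.03492958]
 [-0.99738106 -0.00520141 -0.07213856]
 [ 0.07227596 -0.03464438 -0.9967828 ]] [-0.12054991  0.58461347  0.89294731]
side 590.7198230513017 321.22838486085533 236.81656493226873 [[ 0.99837498 -0.05695892 -0.00175481]
 [-0.04422825 -0.75507888 -0.65414046]
 [ 0.03593411  0.65315508 -0.75637106]] [-0.57945735 -0.01827873  1.1215344 ]
```

View pics/top0.png

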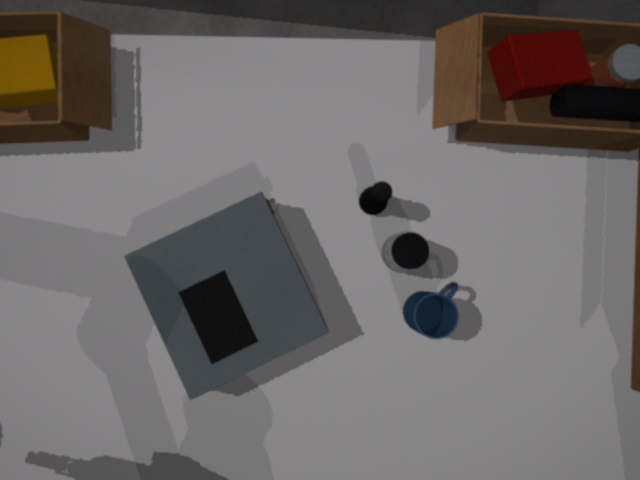

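View pics/side0.png

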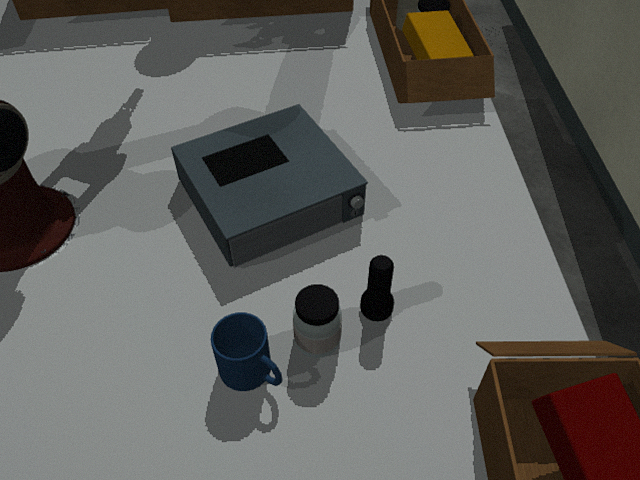

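The top view shows the till's top corners near (262,193), (328,331), (190,398) and (126,257), with the button at about (270,205). The torch is at (374,200), the jar at (410,250) and the mug at (433,315). In the side view the button is at (357,203).

```bash
cat > h.py <<'E'
import numpy as np
from plant import manip, imaging
def ray(f,u,v):
    R=np.array(f['R']);t=np.array(f['t']);d=R.T@np.array([(u-f['cx'])/f['fx'],(v-f['cy'])/f['fy'],1]);return -R.T@t,d
def onz(f,u,v,z):
    c,d=ray(f,u,v);return c+d*(z-c[2])/d[2]
def tri(fa,a,fb,b):
    c1,d1=ray(fa,*a);c2,d2=ray(fb,*b)
    A=np.c_[d1,-d2];s=np.linalg.lstsq(A,c2-c1,rcond=None)[0]
    p,q=c1+d1*s[0],c2+d2*s[1];return (p+q)/2,np.linalg.norm(p-q)
def proj(f,X):
    p=np.array(f['R'])@X+f['t'];return np.array([f['fx']*p[0]/p[2]+f['cx'],f['fy']*p[1]/p[2]+f['cy']])
E
python3 - <<'E'
from h import *
import cv2
np.set_printoptions(precision=4,suppress=True)
T=imaging.grab_frame('top');S=imaging.grab_frame('side')
print('cams',ray(T,0,0)[0],ray(S,0,0)[0])
img=T['image'];hsv=cv2.cvtColor(cv2.medianBlur(img,5),cv2.COLOR_RGB2HSV)
print(hsv[300,160],hsv[420,400],hsv[335,345])
m=((hsv[:,:,1]>35)&(hsv[:,:,0]>85)&(hsv[:,:,0]<115)).astype('uint8')
roi=np.zeros_like(m);roi[170:420,100:345]=1;m*=roi
c=max(cv2.findContours(m,0,1)[0],key=cv2.contourArea);print(cv2.contourArea(c))
q=cv2.approxPolyDP(cv2.convexHull(c),8,True)[:,0];print(q.tolist());print(cv2.boxPoints(cv2.minAreaRect(c)))
P=[onz(T,u,v,.09) for u,v in [(262,193),(328,331),(190,398),(126,257)]]
for i in range(4):print(P[i],np.linalg.norm(P[i]-P[(i+1)%4]))
print('btn',tri(T,(271,205),S,(357,203)))
for a,b in [((262,193),(367,184)),((328,331),(230,238)),((190,398),(172,148)),((126,257),(300,105))]:print(tri(T,a,S,b))
big=cv2.resize(S['image'][90:280,160:400],None,fx=3.3,fy=3.1,interpolation=cv2.INTER_CUBIC)
big=cv2.convertScaleAbs(big,alpha=1.8)
cv2.imwrite('pics/c1.png',big[:,:,::-1])
E
```

```text
cams [ 0.5189 -0.0865  0.9365] [ 0.5374 -0.7793  0.8353]
[103  34  67] [150   2 135] [165   5  93]
8368.5
[[326, 331], [267, 356], [154, 312], [130, 261], [265, 202]]
[[125.839  256.1512]
 [263.3853 192.6683]
 [327.2488 331.039 ]
 [189.7024 394.5219]]
[ 0.6607 -0.0097  0.09  ] 0.27409811442837356
[ 0.4141 -0.1294  0.09  ] 0.26653849149450165
[0.2991 0.1111 0.09  ] 0.27192900677592197
[0.5442 0.2289 0.09  ] 0.26548584167339934
btn (array([ 0.6449, -0.0233,  0.0507]), np.float64(0.000807263876190364))
(array([ 0.6625, -0.0092,  0.0846]), np.float64(0.0018968927623389444))
(array([ 0.4175, -0.1293,  0.0901]), np.float64(0.006784410074285041))
(array([0.2979, 0.1123, 0.0847]), np.float64(0.0003291743037670461))
(array([0.5469, 0.23  , 0.0873]), np.float64(0.005268905833061408))
```

View pics/c1.png

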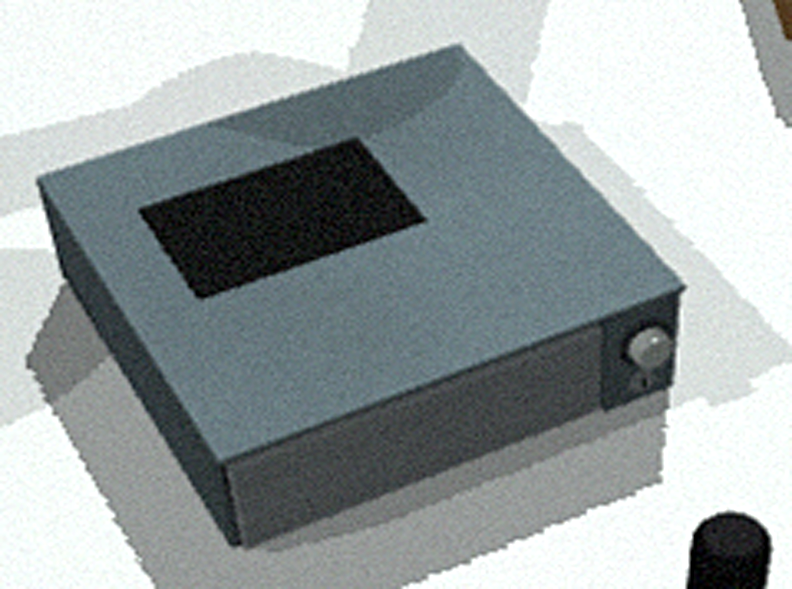

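The crop confirms the till's side-view top corners at about (299.4,104.5), (367.3,183.5), (227.3,239) and (171.5,148), with the button face at about (358.5,202).

The tool will point down with its jaw line turned about 26° from the till's front. One finger then leads the other by about 44 mm, so it presses the button while the other stands 50 mm out.

```bash
cat >> h.py <<'E'
TC=[(262.5,193),(328,331),(190,397),(126,256.5)];SC=[(367.3,183.5),(227.3,239),(171.5,148),(299.4,104.5)]
M=np.array([(-.135,-.14),(-.135,.14),(.135,.14),(.135,-.14)])
def fit(P):
    P=np.array(P)[:,:2];c=P.mean(0);U,_,Vt=np.linalg.svd((P-c).T@M);R=U@Vt;return c,R,np.linalg.norm(P-c-M@R.T,axis=1)
E
python3 - <<'E'
from h import *
import cv2
np.set_printoptions(precision=4,suppress=True)
T=imaging.grab_frame('top');S=imaging.grab_frame('side')
a=[onz(T,*p,.09) for p in TC];b=[onz(S,*p,.09) for p in SC]
for P in(a,b,(np.array(a)+b)/2):
    c,R,e=fit(P);print(c,np.degrees(np.arctan2(R[1,0],R[0,0])),e)
w=lambda x,y,z:np.r_[c+R@[x,y],z]
bt=w(-.149,-.113,.058);print('btn',bt,proj(T,bt),proj(S,bt))
for n,(p,z) in dict(torch=((383,188),.124),jar=((410,250),.105),mug=((434,313),.095)).items():
    q=onz(T,*p,z);print(n,q, 'till frame',R.T@(q[:2]-c)+[.135,0])
al=np.radians(26);inn=R[:,0];right=-R[:,1];ey=right*np.cos(al)+inn*np.sin(al)
Ac=c+R@[-.135-.006-.013,-.113]-.0017*right
C=Ac-.04975*ey;C0=C-.025*inn
print('final',C,'pre',C0,'ey',ey,np.degrees(np.arctan2(ey[1],ey[0])))
from scipy.spatial.transform import Rotation as Ro
s=manip.state();q=s['tool_rot'];Rt=Ro.from_quat([q[1],q[2],q[3],q[0]]).as_matrix();print(s['time'],Rt,np.degrees(np.arctan2(Rt[1,1],Rt[0,1])))
print('shift tool mm',Rt.T@(np.r_[C0,.048]-s['tool_pos'])*1000)
E
```

```text
[0.4802 0.05  ] 115.61882718006919 [0.0042 0.0034 0.0053 0.0045]
[0.4818 0.0474] 115.87553785987599 [0.0034 0.0042 0.0026 0.0017]
[0.481  0.0487] 115.74761553493556 [0.0037 0.0038 0.0037 0.003 ]
btn [ 0.6475 -0.0364  0.058 ] [277.7622 202.9438] [359.038  205.3558]
torch [ 0.6656 -0.2237  0.124 ] till frame [-0.1906 -0.048 ]
jar [ 0.5581 -0.2744  0.105 ] till frame [-0.1895  0.0709]
mug [ 0.4462 -0.3186  0.095 ] till frame [-0.1807  0.1909]
final [ 0.6173 -0.0807] pre [ 0.6282 -0.1032] ey [0.6191 0.7853] 51.74761553493557
0.3 [[-0.9487  0.3163 -0.0003]
 [ 0.3163  0.9487 -0.0006]
 [ 0.0001 -0.0007 -1.    ]] 71.56197777653273
shift tool mm [-628.6562 -523.9125  197.1718]
```

Emit:
{"op": "play_rows", "data": {"commands": [[0,0,0,0,0,6.6],[0,0,0,0,0,6.6],[0,0,0,0,0,6.6],[-30,-11,0,0,0,0],[-38,-14,0,0,0,0]], "hand": 85}}

```text
time: 0.72
tool_pos: [0.2349, 0.5317, 0.245]
tool_rot: [-0.0, 0.326, 0.945, 0.0]
contact_force: [1.2, -0.9, 0.3]
gripper_width: 0.994
grasp_force: 0.0
```

Emit:
{"op": "play_rows", "data": {"commands": [[-38,-14,0,0,0,0],[-38,-14,0,0,0,0],[-38,-14,0,0,0,0],[-38,-14,0,0,0,0],[-38,-14,0,0,0,0]]}}

```text
time: 1.13
tool_pos: [0.342, 0.3569, 0.2454]
tool_rot: [0.0, 0.327, 0.945, 0.0]
contact_force: [1.0, -1.3, -0.1]
gripper_width: 0.999
grasp_force: 0.0
```

Emit:
{"op": "play_rows", "data": {"commands": [[-38,-14,0,0,0,0],[-38,-14,0,0,0,0],[-38,-14,0,0,0,0],[-38,-14,0,0,0,0],[-38,-14,0,0,0,0]]}}

```text
time: 1.55
tool_pos: [0.448, 0.1842, 0.2456]
tool_rot: [0.0, 0.328, 0.945, 0.0]
contact_force: [1.0, 0.3, -0.5]
gripper_width: 0.997
grasp_force: 0.0
```

Emit:
{"op": "play_rows", "data": {"commands": [[-38,-14,0,0,0,0],[-38,-14,0,0,0,0],[-38,-14,0,0,0,0],[-38,-14,0,0,0,0],[-38,-14,0,0,0,0]]}}

```text
time: 1.97
tool_pos: [0.554, 0.0114, 0.2454]
tool_rot: [0.0, 0.328, 0.945, 0.0]
contact_force: [1.0, -0.1, -0.2]
gripper_width: 0.993
grasp_force: 0.0
```

```bash
cat >> h.py <<'E'
from scipy.spatial.transform import Rotation as Ro
np.set_printoptions(precision=4,suppress=True)
def rep(goal):
    s=manip.state();q=s['tool_rot'];Rt=Ro.from_quat([q[1],q[2],q[3],q[0]]).as_matrix()
    print(s['time'],s['tool_pos'],'yaw',np.degrees(np.arctan2(Rt[1,1],Rt[0,1])),'z',Rt[:,2],'F',s['contact_force'],s['gripper_width'])
    print('shift mm',Rt.T@(np.array(goal)-s['tool_pos'])*1000)
E
python3 -c "
from h import *
rep([.6282,-.1032,.048])"
```

```text
1.9667 [0.554  0.0114 0.2454] yaw 51.74038528077695 z [ 0.0005  0.0001 -1.    ] F [ 1.0367 -0.0833 -0.1865] 0.9927491172668496
shift mm [-129.1536  -44.1677  197.4716]
```

Emit:
{"op": "play_rows", "data": {"commands": [[-38,-13,0,0,0,0],[-38,-13,0,0,0,0],[-35,-12,0,0,0,0],[0,0,0,0,0,0],[0,0,0,0,0,0]]}}

```text
time: 2.38
tool_pos: [0.6174, -0.0868, 0.2446]
tool_rot: [-0.001, 0.329, 0.944, 0.0]
contact_force: [0.0, 0.5, 0.5]
gripper_width: 0.995
grasp_force: 0.0
```

```bash
python3 -c "
from h import *
rep([.6282,-.1032,.048])"
```

```text
2.3833 [ 0.6174 -0.0868  0.2446] yaw 51.601511530929905 z [-0.0012  0.0005 -1.    ] F [0.0228 0.4602 0.5041] 0.9950557394653096
shift mm [-18.8638  -6.0463 196.5795]
```

Emit:
{"op": "play_rows", "data": {"commands": [[-19,-6,0,0,0,0],[0,0,37,0,0,0],[0,0,40,0,0,0],[0,0,40,0,0,0],[0,0,40,0,0,0]]}}

```text
time: 2.8
tool_pos: [0.6279, -0.1003, 0.0874]
tool_rot: [0.001, 0.327, 0.945, 0.0]
contact_force: [-0.4, 0.0, -0.6]
gripper_width: 0.996
grasp_force: 0.0
```

Emit:
{"op": "play_rows", "data": {"commands": [[0,0,20,0,0,0],[0,0,20,0,0,0],[0,0,0,0,0,0],[0,0,0,0,0,0]]}}

```text
time: 3.13
tool_pos: [0.627, -0.1003, 0.0474]
tool_rot: [-0.001, 0.327, 0.945, -0.0]
contact_force: [0.4, 0.8, 0.3]
gripper_width: 0.993
grasp_force: 0.0
```

```bash
python3 -c "
from h import *
import cv2
rep([.6282,-.1032,.048])
S=imaging.grab_frame('side')
b=cv2.resize(S['image'][90:330,180:460],None,fx=2.5,fy=2.5,interpolation=cv2.INTER_CUBIC)
cv2.imwrite('pics/c2.png',cv2.convertScaleAbs(b,alpha=1.8)[:,:,::-1])
T=imaging.grab_frame('top')
b=cv2.resize(T['image'][140:380,200:480],None,fx=2.5,fy=2.5,interpolation=cv2.INTER_CUBIC)
cv2.imwrite('pics/c3.png',cv2.convertScaleAbs(b,alpha=1.8)[:,:,::-1])
"
```

```text
3.1333 [ 0.627  -0.1003  0.0474] yaw 51.82993883360746 z [-0.0027  0.0009 -1.    ] F [0.4052 0.8023 0.2524] 0.9928130687637924
shift mm [-2.7455 -1.5707 -0.5846]
```

View pics/c2.png

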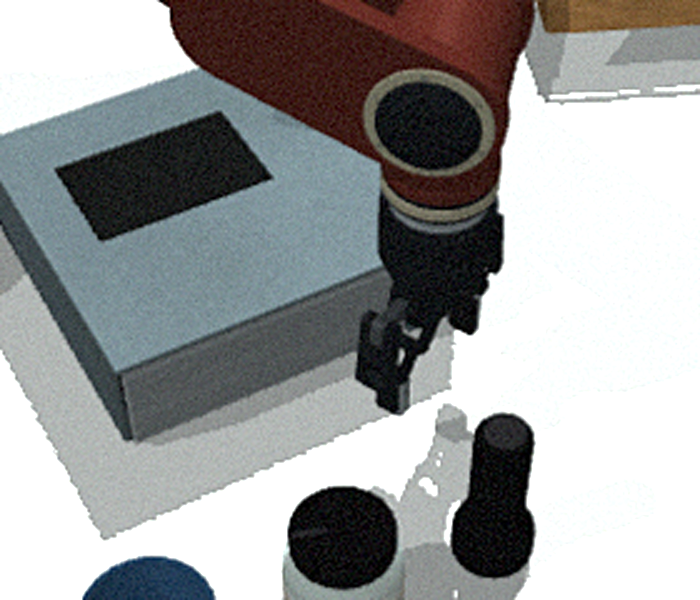

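View pics/c3.png

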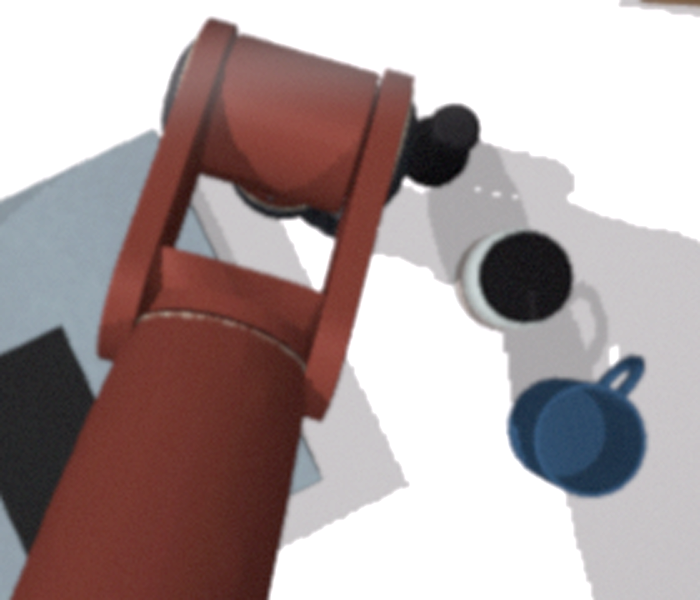

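The side view shows finger B's tip at crop (393,410), which is full-image (337,254). Finger A is mostly hidden, showing near crop (465,328), and the goods are clear. I'll check the projected tip heights.

```bash
python3 -c "
from h import *
rep([.6173,-.0807,.048])
S=imaging.grab_frame('side')
s=manip.state();p=s['tool_pos'];ey=np.array([.618,.786,0]);ex=np.array([-.786,.618,0])
for z in (.034,.047):
  for sg in(-1,1):
    for i in(-1,1):
      for t in(.0425,.057):
        q=p+sg*t*ey+ex*.011*i;q[2]=z;print(z,sg,i,t,(proj(S,q)-[180,90])*2.5)
"
```

```text
3.2333 [ 0.6294 -0.1013  0.0505] yaw 51.80391515475772 z [ 0.003  -0.0008 -1.    ] F [ 0.0574 -0.3794  0.4652] 0.9959065372471904
shift mm [22.2169  8.727   2.4392]
0.034 -1 -1 0.0425 [410.2905 423.8546]
0.034 -1 -1 0.057 [398.6841 437.3542]
0.034 -1 1 0.0425 [384.0574 409.8238]
0.034 -1 1 0.057 [372.3459 423.1084]
0.034 1 -1 0.0425 [474.9417 348.6577]
0.034 1 -1 0.057 [485.4255 336.4638]
0.034 1 1 0.0425 [449.3206 335.7944]
0.034 1 1 0.057 [459.9078 323.7851]
0.047 -1 -1 0.0425 [410.8114 412.0367]
0.047 -1 -1 0.057 [399.0958 425.5769]
0.047 -1 1 0.0425 [384.3221 397.9665]
0.047 -1 1 0.057 [372.4993 411.289 ]
0.047 1 -1 0.0425 [476.0395 336.65  ]
0.047 1 -1 0.057 [486.6117 324.4312]
0.047 1 1 0.0425 [450.1742 323.7611]
0.047 1 1 0.057 [460.8519 311.729 ]
```

The open tips sit at about z = 0.05, a little high against the button at 0.058, so I'll go down 5 mm and then creep in.

Emit:
{"op": "play_rows", "data": {"commands": [[0,0,5,0,0,0],[5.4,2.6,0,0,0,0],[3.6,1.8,0,0,0,0],[0,0,0,0,0,0]]}}

```text
time: 3.62
tool_pos: [0.6235, -0.0917, 0.0435]
tool_rot: [-0.0, 0.327, 0.945, 0.0]
contact_force: [-0.4, -0.3, 0.4]
gripper_width: 0.998
grasp_force: 0.0
```

Emit:
{"op": "play_rows", "data": {"commands": [[1.8,0.9,0,0,0,0],[0,0,0,0,0,0],[0,0,0,0,0,0]]}}

```text
time: 3.87
tool_pos: [0.623, -0.0907, 0.0434]
tool_rot: [0.0, 0.327, 0.945, -0.0]
contact_force: [0.9, 0.5, -0.2]
gripper_width: 0.996
grasp_force: 0.0
```

Emit:
{"op": "play_rows", "data": {"commands": [[1.8,0.9,0,0,0,0],[0,0,0,0,0,0],[0,0,0,0,0,0]]}}

```text
time: 4.12
tool_pos: [0.6221, -0.0889, 0.0433]
tool_rot: [-0.0, 0.328, 0.945, -0.0]
contact_force: [-1.0, -0.5, -0.6]
gripper_width: 0.99
grasp_force: 0.0
```

```bash
python3 -c "
from h import *
import cv2
rep([.6173,-.0807,.043])
S=imaging.grab_frame('side')
b=cv2.resize(S['image'][150:290,280:420],None,fx=4,fy=4,interpolation=cv2.INTER_CUBIC)
cv2.imwrite('pics/c4.png',cv2.convertScaleAbs(b,alpha=2.5)[:,:,::-1])
"
```

```text
4.1167 [ 0.6221 -0.0889  0.0433] yaw 51.76420025616749 z [-0. -0. -1.] F [-1.0381 -0.4604 -0.6378] 0.9898982232777555
shift mm [8.8758 3.4641 0.2931]
```

View pics/c4.png

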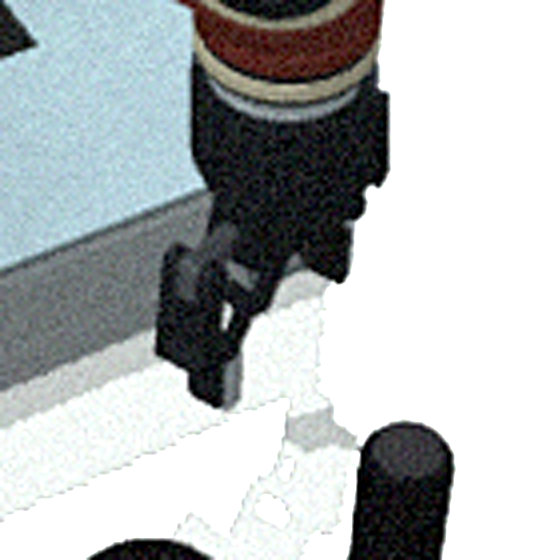

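No contact yet: the tool is beside the button column, and finger B hangs free in front of the drawer with its tip at crop (225,405). I'll keep creeping in.

Emit:
{"op": "play_rows", "data": {"commands": [[1.8,0.9,0,0,0,0],[0,0,0,0,0,0],[0,0,0,0,0,0]]}}

```text
time: 4.42
tool_pos: [0.6212, -0.087, 0.0433]
tool_rot: [-0.0, 0.327, 0.945, -0.0]
contact_force: [0.3, 0.5, 0.3]
gripper_width: 0.995
grasp_force: 0.0
```

Emit:
{"op": "play_rows", "data": {"commands": [[1.8,0.9,0,0,0,0],[0,0,0,0,0,0],[0,0,0,0,0,0]]}}

```text
time: 4.67
tool_pos: [0.6204, -0.0851, 0.0433]
tool_rot: [-0.0, 0.327, 0.945, -0.0]
contact_force: [0.5, 1.1, 0.3]
gripper_width: 0.994
grasp_force: 0.0
```

Emit:
{"op": "play_rows", "data": {"commands": [[1.8,0.9,0,0,0,0],[0,0,0,0,0,0],[0,0,0,0,0,0]]}}

```text
time: 4.92
tool_pos: [0.6195, -0.0833, 0.0433]
tool_rot: [-0.0, 0.327, 0.945, -0.0]
contact_force: [-0.5, 0.5, 0.7]
gripper_width: 0.997
grasp_force: 0.0
```

Emit:
{"op": "play_rows", "data": {"commands": [[1.8,0.9,0,0,0,0],[0,0,0,0,0,0],[0,0,0,0,0,0]]}}

```text
time: 5.17
tool_pos: [0.6187, -0.0815, 0.0433]
tool_rot: [-0.0, 0.327, 0.945, -0.0]
contact_force: [0.4, -1.4, -0.3]
gripper_width: 0.993
grasp_force: 0.0
```

Emit:
{"op": "play_rows", "data": {"commands": [[1.8,0.9,0,0,0,0],[0,0,0,0,0,0],[0,0,0,0,0,0]]}}

```text
time: 5.42
tool_pos: [0.6181, -0.0802, 0.0434]
tool_rot: [0.0, 0.328, 0.945, -0.0]
contact_force: [1.7, -2.4, -0.8]
gripper_width: 0.998
grasp_force: 1.2
```

Emit:
{"op": "play_rows", "data": {"commands": [[1.8,0.9,0,0,0,0],[0,0,0,0,0,0],[0,0,0,0,0,0]]}}

```text
time: 5.67
tool_pos: [0.6172, -0.0784, 0.0434]
tool_rot: [0.0, 0.328, 0.945, -0.0]
contact_force: [1.7, -3.0, -2.0]
gripper_width: 0.997
grasp_force: 2.1
```

Emit:
{"op": "play_rows", "data": {"commands": [[1.8,0.9,0,0,0,0],[0,0,0,0,0,0],[0,0,0,0,0,0]]}}

```text
time: 5.92
tool_pos: [0.6168, -0.0775, 0.0436]
tool_rot: [0.001, 0.328, 0.945, -0.001]
contact_force: [3.8, -6.8, -3.1]
gripper_width: 0.99
grasp_force: 2.2
```

Emit:
{"op": "play_rows", "data": {"commands": [[1.8,0.9,0,0,0,0],[0,0,0,0,0,0],[0,0,0,0,0,0]]}}

```text
time: 6.17
tool_pos: [0.6167, -0.0768, 0.0444]
tool_rot: [0.002, 0.328, 0.945, -0.001]
contact_force: [3.5, -10.1, -0.4]
gripper_width: 0.99
grasp_force: 2.6
```

Emit:
{"op": "play_rows", "data": {"commands": [[1.3,0.6,0,0,0,0],[0,0,0,0,0,0],[0,0,0,0,0,0]]}}

```text
time: 6.42
tool_pos: [0.616, -0.0735, 0.0451]
tool_rot: [0.002, 0.328, 0.945, 0.0]
contact_force: [-0.2, -5.1, 6.1]
gripper_width: 0.996
grasp_force: 2.3
```

```bash
python3 -c "
from h import *
import cv2
rep([.6173,-.0807,.043])
S=imaging.grab_frame('side')
b=cv2.resize(S['image'][120:320,200:420],None,fx=3,fy=3,interpolation=cv2.INTER_CUBIC)
cv2.imwrite('pics/c5.png',cv2.convertScaleAbs(b,alpha=2.5)[:,:,::-1])
"
```

```text
6.4167 [ 0.616  -0.0735  0.0451] yaw 51.743432426854206 z [ 0.0031 -0.0006 -1.    ] F [-0.1868 -5.0968  6.1385] 0.9960440340322766
shift mm [-5.4548 -4.8028  2.088 ]
```

View pics/c5.png

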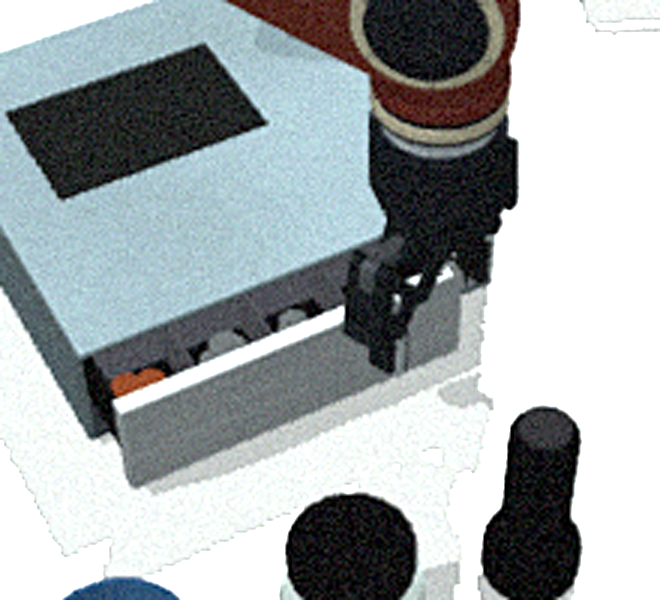

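The drawer is out and caught by finger B. Its panel's outer left corners are at crop (122,414) for the top and (135,486) for the bottom. Next I'll measure the opening and check that the forces are steady.

```bash
python3 -c "
from h import *
S=imaging.grab_frame('side');T=imaging.grab_frame('top')
c,R,e=fit((np.array([onz(T,*p,.09) for p in TC])+[onz(S,*p,.09) for p in SC])/2)
for (u,v),z in (((122,414),.08),((135,486),.01),((462,290),.08)):
  q=onz(S,200+u/3,120+v/3,z);print(R.T@(q[:2]-c)+[.135,0])
s=manip.state();print('F till',R.T@s['contact_force'][:2],s['contact_force'],s['ft_torque'],'TCP till',R.T@(s['tool_pos'][:2]-c)+[.135,0])
"
```

```text
[-0.0394  0.131 ]
[-0.0367  0.1296]
[-0.0506 -0.0792]
F till [-8.8328  1.7509] [ 2.26   -8.7164  3.8911] [-0.8078 -0.4336  0.0641] TCP till [-0.0348 -0.0686]
```

Emit:
{"op": "play_rows", "data": {"commands": [[0,0,0,0,0,0],[0,0,0,0,0,0],[0,0,0,0,0,0]]}}

```text
time: 6.82
tool_pos: [0.6166, -0.0745, 0.0454]
tool_rot: [0.003, 0.327, 0.945, -0.001]
contact_force: [1.7, -7.2, 4.4]
gripper_width: 0.997
grasp_force: 3.9
```

```bash
python3 -c "
from h import *
import cv2
S=imaging.grab_frame('side');T=imaging.grab_frame('top')
c,R,e=fit((np.array([onz(T,*p,.09) for p in TC])+[onz(S,*p,.09) for p in SC])/2)
for p in SC[:2]:print('S front corner',R.T@(onz(S,*p,.09)[:2]-c)+[.135,0])
for p in TC[:2]:print('T front corner',R.T@(onz(T,*p,.09)[:2]-c)+[.135,0])
a=cv2.resize(T['image'][250:370,270:400],None,fx=5,fy=5,interpolation=cv2.INTER_CUBIC)
cv2.imwrite('pics/c6.png',cv2.convertScaleAbs(a,alpha=2)[:,:,::-1])
"
```

```text
S front corner [-0.     -0.1373]
S front corner [0.0008 0.1363]
T front corner [ 0.0035 -0.1361]
T front corner [0.0036 0.1376]
```

View pics/c6.png

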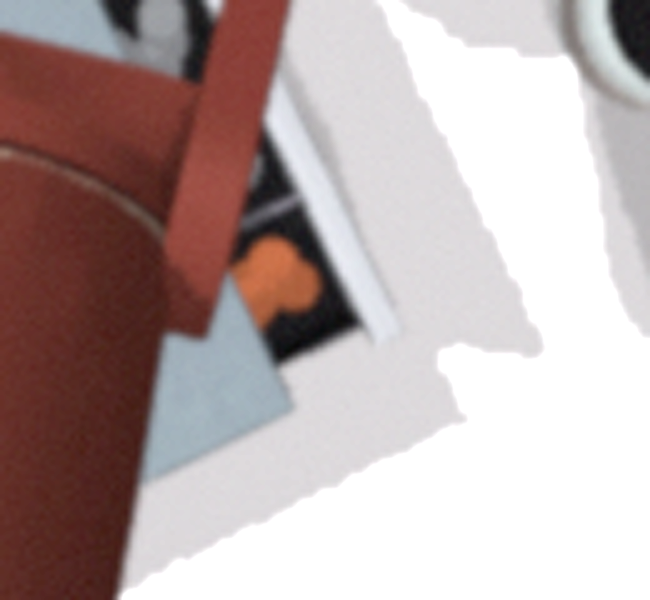

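The top view shows the panel's outer top-left corner at crop (401,331), and the till's front-left top corner at (292,408).

```bash
python3 -c "
from h import *
T=imaging.grab_frame('top');S=imaging.grab_frame('side')
c,R,e=fit((np.array([onz(T,*p,.09) for p in TC])+[onz(S,*p,.09) for p in SC])/2)
for p,z in (((350.2,316.2),.08),((328.4,331.6),.09)):print(R.T@(onz(T,*p,z)[:2]-c)+[.135,0])
s=manip.state();print(s['time'],s['tool_pos'],s['contact_force'],s['gripper_width'])
"
```

```text
[-0.0438  0.1326]
[0.0034 0.1389]
7.0167 [ 0.6166 -0.0745  0.0453] [ 1.751  -7.5712  3.9039] 0.9917280406766098
```

The top view puts the opening at about 47 mm and the side view at about 40 mm. I'll turn slightly about the button finger to let the drawer out another 4 mm or so.

Emit:
{"op": "play_rows", "data": {"commands": [[-1.0,0,0,0,0,-1.2],[-1.1,0,0,0,0,-1.3],[0,0,0,0,0,0],[0,0,0,0,0,0],[0,0,0,0,0,0]]}}

```text
time: 7.43
tool_pos: [0.6185, -0.0756, 0.0454]
tool_rot: [0.003, 0.307, 0.952, -0.0]
contact_force: [2.6, -6.9, 3.9]
gripper_width: 0.998
grasp_force: 3.9
```

```bash
python3 -c "
from h import *
import cv2
S=imaging.grab_frame('side');rep([.6166,-.0745,.0453])
b=cv2.resize(S['image'][120:320,200:420],None,fx=3,fy=3,interpolation=cv2.INTER_CUBIC)
cv2.imwrite('pics/c7.png',cv2.convertScaleAbs(b,alpha=2.5)[:,:,::-1])
"
```

```text
7.4833 [ 0.6185 -0.0756  0.0454] yaw 54.27608154064782 z [ 0.0054 -0.0025 -1.    ] F [ 2.2388 -7.7208  3.4991] 0.9947554182920031
shift mm [ 2.2027 -0.2141  0.1085]
```

View pics/c7.png

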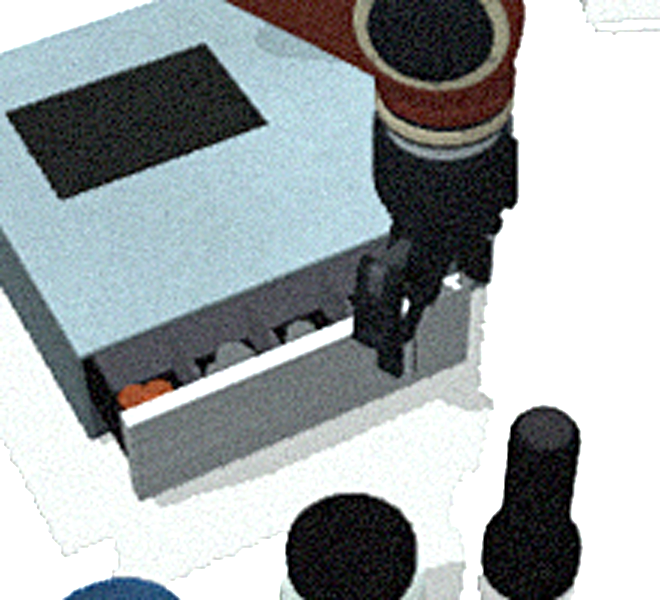

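The drawer came a little farther out, with the panel's left corner now near crop (130,425). It rests on finger B at roughly 45–51 mm, the forces are steady and the goods haven't moved. I'm handing the job in.

```bash
python3 -c "
from plant import manip
print(manip.job_done())"
```

```text
the job is handed in; nothing more can be done
None
```

I pressed the release button with one finger and caught the drawer with the other. At hand-in, after about 7.5 s, it was being held roughly 45–51 mm open by camera estimate, and the jar, mug and torch were undisturbed.

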